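# Third hand for a glued lid knob

## Robot

A 6-joint arm with a two-finger parallel gripper is mounted at the origin on the work surface. World frame = base frame: x ahead of the robot, y to its left, z up, the work surface at z = 0. Lengths are in m, angles in rad, forces in N, time in s.
With the tool pointing down it reaches from about 0.35 to 0.975 m from the base axis. Payload 4.9 kg.
Tool frame: the origin (TCP) lies midway between the tips of the shut fingers; the grasp point (between the pads) lies 19 mm behind it; z points along the fingers, y is the direction in which the jaws open and shut (so a half turn about z gives the same grasp; the last joint's range is limited). The gripper opens to 85 mm and grips with 20 to 120 N. Pads are 22 mm wide; open, the fingers measure 114 mm over their backs; the gripper's body (76 mm by 85 mm) begins 54 mm behind the grasp point. The pads swing forward as they close: fully open they stand 13 mm farther back than shut.
Start: joints at [0.982, 0.053, 1.613, -0, 1.476, -0.119], TCP at [0.283, 0.557, 0.231] pointing down, gripper open.
Joint ranges: [-3.01, 3.01], [-1.01, 2.22], [0.06, 2.58], [-1.02, 4.17], [0.09, 2.62], [-3.14, 3.14]. Speed limits (rad/s): [2.57, 2.57, 3.14, 3.14, 3.14, 3.14].

## Interface

Orientations are given as a rotation vector (axis times angle).
In Python, from station import ctrl gives the robot as it stands.
- The arm moves only by the tool play_rows, never from a script. Its argument "motion" is a list that holds one entry, the list of rows, each a list of 7 numbers: the closure, from -1 (fully open) to 1 (shut), then the shift along the tool's x, y, z in cm, then the turn, a rotation vector about the tool's x, y, z in degrees. A call has 1 to 20 rows; each row is the pose to reach, as a shift and turn from the pose measured when the call began, along the tool's axes at that moment; what a row does not reach only later rows make up. A row lasts 1/8 s, in which the tool goes at most 62.5 mm and 10.7 degrees, less where a joint would pass 70% of its speed; a pose out of reach is approached as far as the arm can. A call with a gripper value outside its range is refused whole. The fingers move at their own pace and stop on an object; "newtons" is the grip in N (left out, the last holds). Time passes only in rows, so rows that repeat a pose let the fingers close. It gives the time, the measured TCP pose, the force and the opening at its end, in the units of the state.
- ctrl.get_obs(): the state, without advancing time (a new reading comes with each control period).
- ctrl.get_image(name): name is "side" or "top" or "wrist"; returns a dict with "color" (420x560x3 uint8, red, green, blue), "mtx" (3x3 intrinsics, pixels), "T" (4x4, takes a point from camera to world coordinates). Camera axes: x right, y up, looking along -z (the intrinsics and any distortion apply to the point x, -y, -z); pixel columns grow to the right and rows downward; lengths in m; the calibration is good to about 2 mm. A picture is of the moment at which its call begins. There is no depth.
- ctrl.finish_job(): hands the job in, once; it reports no verdict.
The state is a dict: "t": time; "q": joint angles; "dq": joint speeds; "effort": joint torques, N m; "tool_pos": TCP position; "tool_rot": TCP orientation; "contact_force": force on the tool from outside, world axes, zero at the start; "wrist_torque": the same for the moment, N m; "opening": finger opening in m.
Only numpy, scipy, OpenCV 4.12 (cv2) and the standard library are available. Lean on these libraries where they do the work, as an engineer would, in place of code of your own. Each camera call takes 0.05 s, during which the arm holds its last target.

## Task

Take the tall straight-sided wooden knob out of the rack by its head, dip the end of its stub into the small glue cup, then put the stub into the hole on top of the ceramic lid in the sprung fixture and press the knob straight down, gently and steadily, with about 10 newtons. You are the third hand for the potter, who will reach under the lid and run a nut onto the stub: finish while still gripping the knob and pressing it down, upright and seated flat on the lid, and do not let go. Leave the other knobs, the cup, the brush and the terracotta bowl where they are.

Things in the scene. Friction and masses are not known exactly. Their poses are not given: they have to be found in the camera images.
- tall_knob_grip (a point): Turned light-wood knob, 82 mm tall, about 80 g. From below: stub 13 mm wide, 22 mm long; flange 40 mm wide, 8 mm thick; straight round head 30 mm wide, 52 mm tall. This point is on the axis half-way up the head, the place to grip: 34 mm above the flange's underside, 56 mm above the stub's end. z runs up the axis. It starts upright in any one of the rack's holes, flange on the rack's top.
- tall_knob_seat (a point): Point of the tall knob on its axis at the underside of the flange, the face that sits on the lid.
- tall_knob_tip (a point): Point of the tall knob on its axis at the lower end of the stub, the end to dip.
- rack: Fixed wooden block, 260 (x) by 70 (y) by 32 mm tall, origin at the centre of its underside. Three 18 mm wide, 27 mm deep holes in a row along its x at -80, 0, +80 mm hold the knobs' stubs loosely. Stands left or right of the cup, turned up to 0.3 rad. Fingers closing along its y clear the neighbouring knobs.
- ball_knob: Another wooden knob in the rack with a ball head 38 mm wide (71 mm tall in all, same stub and flange). Origin on its axis at the lower end of the stub. Leave it.
- flat_knob: Another wooden knob in the rack with a low, wide, flat head (42 mm wide, 52 mm tall in all, same stub and flange). Origin on its axis at the lower end of the stub. Leave it.
- glue_cup: The glue cup: small plain white open ceramic cup without handle, 50 mm tall, mouth 72 mm wide outside, wall 4 mm, loose on the table (0.3 kg). Origin at the centre of its underside; the rim is 50 mm above it. A dip takes the stub's end at least 6 mm below the rim.
- fixture: Fixed sprung fixture, on the other side of the cup from the rack, turned up to 0.3 rad: wooden base 180 by 180 by 15 mm, four steel corner posts (tops 100 mm above the table) guiding a plywood plate with a white conical ceramic lid clipped on it (148 mm wide at the foot, 60 mm tall). Origin at the centre of the base's underside.
- lid_hole (a point): Centre of the hole in the lid's flat top, level with that top; it rides with the lid, 135 mm above the table when unloaded. The hole is 24 mm wide and goes right through; the flat top round it is 68 mm wide.
- press_plate (a joint): How far (m) the sprung plate with the lid has been pressed down from its rest: 0 unloaded, positive is down, end stop at 0.028. The downward push on it is 3 N + 500 N/m x value: 6 N at 0.006, 10 N at 0.014, 14 N at 0.022.
- brush: Paint brush 140 mm long lying on the table near the robot. Origin under its middle. Leave it.
- paint_bowl: Terracotta bowl 100 mm wide, 45 mm tall, beyond the cup. Origin under its centre. Leave it.
Not all that is in view belongs to the job. Leave any black or yellow look-alike of the part that bears tall_knob_grip alone.

How it is judged:
By the outcome, as a careful person would: the job done as asked, in the order asked, and still so for the second after the job is handed in, while the arm keeps its last pose, push and grip.
It also fails if it takes over 48 s, if anything falls off the work surface, if the arm or the gripper's body presses on something with over 40 N, if the wrist force passes 120 N, or if a joint passes its speed limit or range.

## Working session

There is one attempt and no reset: what is moved stays moved. The work goes in short steps, Python scripts to look and compute and a tool call to move; the robot and the scene stay as the last step left them, time stands still between calls to the robot, and variables do not carry over. Pictures are saved under pics/ and viewed, and the job is handed in when it is done.

Besides the shell and the picture viewer there is one more tool, called after "Request:" as name([rows], argument=value, ...), one row to a line, values as JSON. play_rows: Moves the arm, as the interface text tells. Its arguments: {"type":"object","properties":{"motion":{"type":"array"},"newtons":{"type":"number"}},"required":["motion"]}

```bash
mkdir -p pics; ls
python3 - <<'E'
from station import ctrl
import cv2,numpy as np
o=ctrl.get_obs();print({k:np.round(v,3) for k,v in o.items()})
for n in ["side","top","wrist"]:
    im=ctrl.get_image(n);cv2.imwrite(f"pics/{n}0.png",im["color"][:,:,::-1]);print(n,im["mtx"].round(1).tolist(),im["T"].round(3).tolist(),[k for k in im])
E
```

```text
pics
{'t': np.float64(0.0), 'q': array([ 0.982,  0.053,  1.614,  0.   ,  1.476, -0.119]), 'dq': array([ 0.   , -0.   , -0.001,  0.001,  0.   ,  0.003]), 'effort': array([-0.0000e+00, -3.9368e+01, -3.7018e+01, -0.0000e+00,  7.0000e-03,
        0.0000e+00]), 'tool_pos': array([0.283, 0.557, 0.23 ]), 'tool_rot': array([-7.310e-01, -3.055e+00,  3.000e-03]), 'contact_force': array([ 0.396,  0.033, -0.861]), 'wrist_torque': array([-0.006, -0.005, -0.02 ]), 'opening': np.float64(0.085)}
side [[530.3, 0.0, 281.1], [0.0, 530.3, 209.3], [0.0, 0.0, 1.0]] [[0.967, 0.135, -0.216, 0.369], [-0.255, 0.499, -0.828, -0.818], [-0.004, 0.856, 0.517, 0.611], [0.0, 0.0, 0.0, 1.0]] ['color', 'mtx', 'T']
top [[419.4, 0.0, 274.6], [0.0, 419.4, 208.5], [0.0, 0.0, 1.0]] [[0.01, 0.988, -0.157, 0.429], [-1.0, 0.012, 0.011, -0.008], [0.013, 0.157, 0.988, 0.971], [0.0, 0.0, 0.0, 1.0]] ['color', 'mtx', 'T']
wrist [[322.8, 0.0, 279.6], [0.0, 322.8, 216.3], [0.0, 0.0, 1.0]] [[0.453, -0.85, -0.268, 0.214], [0.891, 0.432, 0.136, 0.592], [0.0, -0.301, 0.954, 0.374], [0.0, 0.0, 0.0, 1.0]] ['color', 'mtx', 'T']
```

View pics/side0.png

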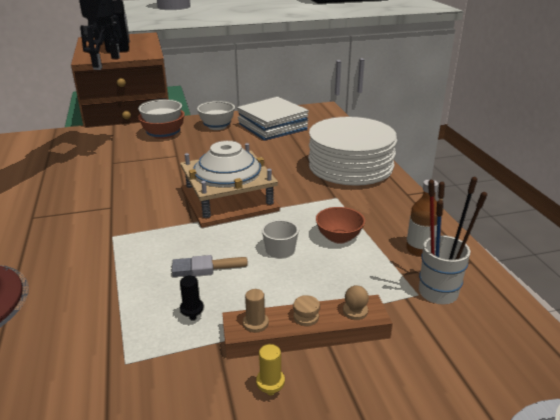

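View pics/top0.png

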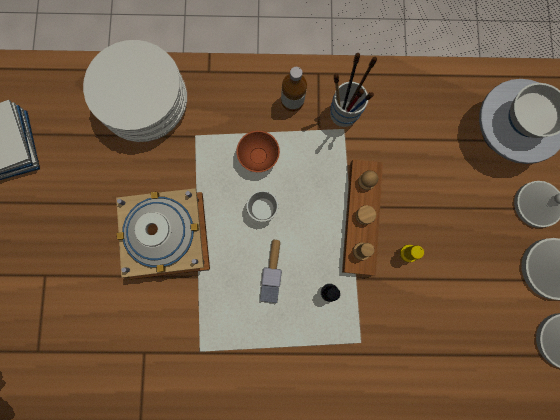

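View pics/wrist0.png

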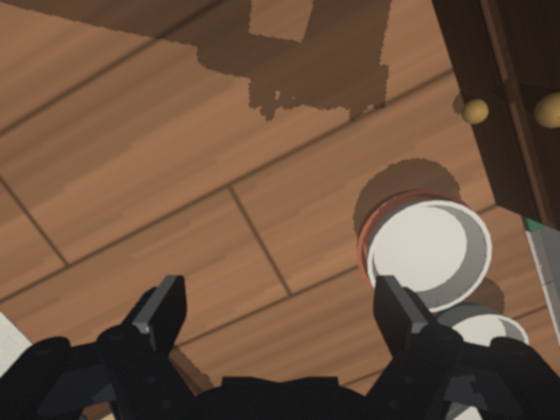

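Candidates: the wooden tall knob is at side (255,308) / top (366,251). The black look-alike is at side (190,297), the yellow one at (270,368), the flat knob at (306,308) and the ball knob at (356,298). I choose the light-wood straight head at (255,308), and will check it in a close crop.

Run:
```python
import cv2
s=cv2.imread("pics/side0.png");t=cv2.imread("pics/top0.png")
cv2.imwrite("pics/s1.png",cv2.resize(s[270:400,150:410],None,fx=3,fy=3,interpolation=cv2.INTER_CUBIC))
cv2.imwrite("pics/s2.png",cv2.resize(s[130:270,160:320],None,fx=4,fy=4,interpolation=cv2.INTER_CUBIC))
cv2.imwrite("pics/t1.png",cv2.resize(t[150:290,320:430],None,fx=4,fy=4,interpolation=cv2.INTER_CUBIC))
cv2.imwrite("pics/t2.png",cv2.resize(t[180:290,110:290],None,fx=4,fy=4,interpolation=cv2.INTER_CUBIC))
```

```text
(no output)
```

View pics/s1.png

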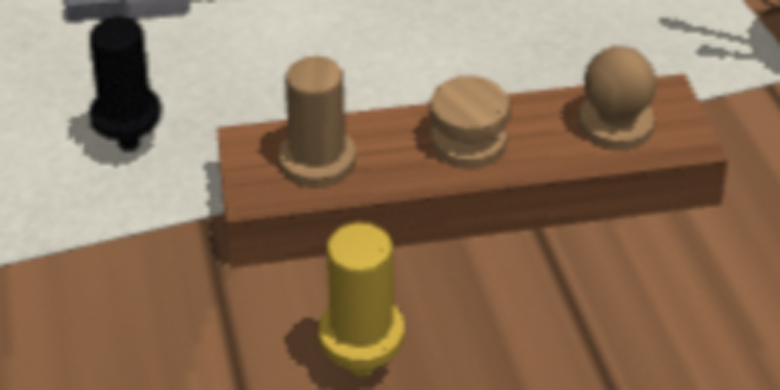

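View pics/s2.png

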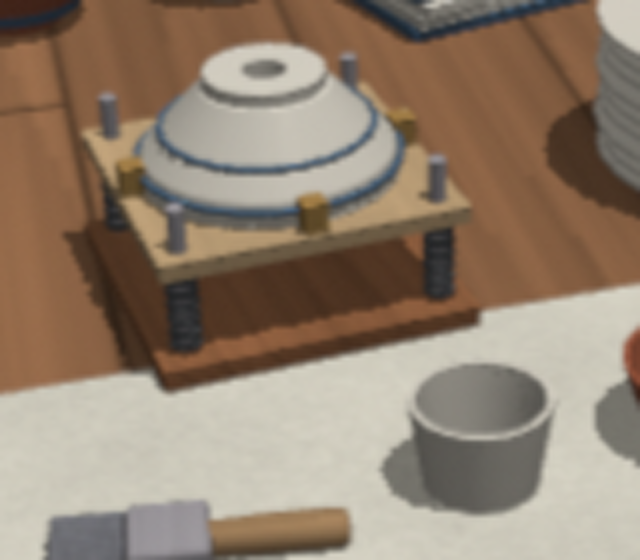

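View pics/t1.png

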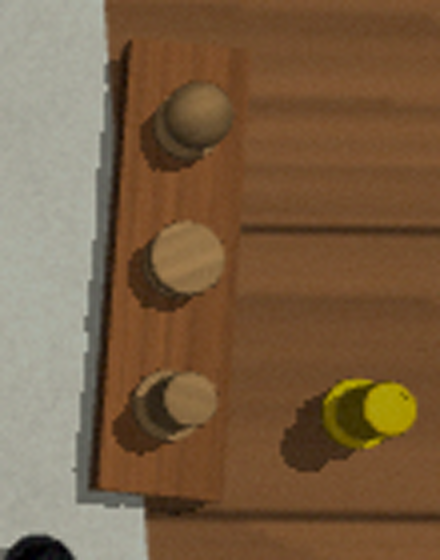

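View pics/t2.png

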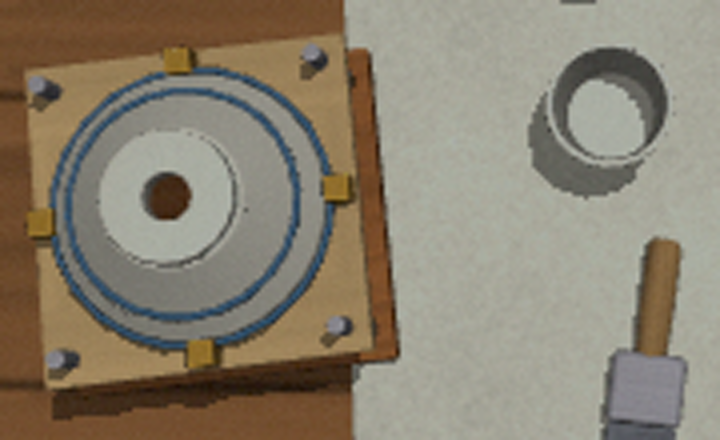

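The crop confirms it: the straight light-wood knob stands in the rack hole nearest the robot, with its head top at side (255,294) and top (367,250).

```bash
cat > h.py <<'E'
import numpy as np,cv2
from station import ctrl
from scipy.spatial.transform import Rotation as R
def ray(im,uv):
    K,T=im["mtx"],im["T"];d=np.array([(uv[0]-K[0,2])/K[0,0],-(uv[1]-K[1,2])/K[1,1],-1.]);return T[:3,3],T[:3,:3]@d
def atz(im,uv,z):
    o,d=ray(im,uv);return o+d*(z-o[2])/d[2]
def tri(a,ua,b,ub):
    A=[];B=[]
    for im,u in((a,ua),(b,ub)):
        o,d=ray(im,u);d=d/np.linalg.norm(d);P=np.eye(3)-np.outer(d,d);A.append(P);B.append(P@o)
    return np.linalg.lstsq(np.vstack(A),np.hstack(B),rcond=None)[0]
def proj(im,p):
    K,T=im["mtx"],im["T"];c=np.linalg.inv(T)@np.r_[p,1];return np.array([K[0,0]*c[0]/-c[2]+K[0,2],K[1,1]*-c[1]/-c[2]+K[1,2]])
E
python3 - <<'E'
from h import *
S=ctrl.get_image("side");Tp=ctrl.get_image("top")
f=lambda u,v,k,x,y:((u+.5)/k-.5+x,(v+.5)/k-.5+y)
for n,s,t,z in [("knobtop",f(315,73,3,150,270),f(190,400,4,320,150),.092),("lid",f(264,70,4,160,130),f(166.5,197,4,110,180),.135),("cup",f(480,400,4,160,130),f(610,105,4,110,180),.05)]:
    print(n,tri(S,s,Tp,t).round(4),atz(S,s,z).round(4),atz(Tp,t,z).round(4))
c=[atz(Tp,f(u,v,4,320,150),.032)[:2] for u,v in[(130,40),(245,50),(98,487),(220,500)]]
print(np.round(c,4)); fa=(c[0]+c[1])/2;ne=(c[2]+c[3])/2;d=(fa-ne)/np.linalg.norm(fa-ne);m=(fa+ne)/2
print("rack",m,d,np.arctan2(d[1],d[0]),np.linalg.norm(fa-ne),[(m+k*d).round(4) for k in(-.08,0,.08)])
print(atz(Tp,f(175,262,4,320,150)and f(187,258,4,320,150),.062),atz(Tp,f(199,115,4,320,150),.062))
# fixture plate corners
for u,v in[(26,70),(343,35),(372,348),(48,388)]:print(atz(Tp,f(u,v,4,110,180),.075).round(4))
o=ctrl.get_obs();r=R.from_rotvec(o["tool_rot"]).as_matrix();print(r.round(3),o["tool_pos"])
E
```

```text
knobtop [ 0.4843 -0.2136  0.0921] [ 0.4852 -0.2134  0.092 ] [ 0.4834 -0.2135  0.092 ]
lid [0.5181 0.2278 0.1345] [0.5188 0.2267 0.135 ] [0.5173 0.2278 0.135 ]
cup [0.5812 0.0087 0.0497] [0.5816 0.0083 0.05  ] [0.5806 0.0088 0.05  ]
[[ 0.6947 -0.1977]
 [ 0.6897 -0.2644]
 [ 0.4384 -0.1751]
 [ 0.432  -0.2428]]
rack [ 0.56369711 -0.21997658] [ 0.99632623 -0.08563906] -0.08574408514801084 0.25794185225544786 [array([ 0.484 , -0.2131]), array([ 0.5637, -0.22  ]), array([ 0.6434, -0.2268])]
[ 0.56305939 -0.22071073  0.062     ] [ 0.64364489 -0.22936088  0.062     ]
[0.5917 0.3242 0.075 ]
[0.6132 0.1541 0.075 ]
[0.4448 0.1321 0.075 ]
[0.4222 0.301  0.075 ]
[[-0.892  0.453 -0.001]
 [ 0.453  0.892 -0.001]
 [ 0.    -0.001 -1.   ]] [0.28277517 0.55703717 0.2306954 ]
```

```bash
cat >> h.py <<'E'
def Rt(yang):
    a=np.radians(yang);y=np.array([np.cos(a),np.sin(a),0]);z=np.array([0,0,-1.]);return np.c_[np.cross(y,z),y,z]
def rel(p,yang,o=None):
    o=o or ctrl.get_obs();r=R.from_rotvec(o["tool_rot"]).as_matrix()
    s=r.T@(np.array(p)-o["tool_pos"])*100;t=np.degrees(R.from_matrix(r.T@Rt(yang)).as_rotvec());return s.round(2),t.round(2)
def st():
    o=ctrl.get_obs();r=R.from_rotvec(o["tool_rot"]).as_matrix()
    print("t",o["t"].round(2),"p",o["tool_pos"].round(4),"yang",np.degrees(np.arctan2(r[1,1],r[0,1])).round(1),"z",r[:,2].round(4),"F",o["contact_force"].round(2),"M",o["wrist_torque"].round(3),"open",o["opening"].round(4),"q",o["q"].round(2));return o
E
python3 - <<'E'
from h import *
st();print(rel([.484,-.2134,.16],85.1))
Tp=ctrl.get_image("top");print(atz(Tp,(416,252),.08),atz(Tp,(402,252),.025))
E
```

```text
Traceback (most recent call last):
  File "h.py", line 22, in st
    print("t",o["t"].round(2),"p",o["tool_pos"].round(4),"yang",np.degrees(np.arctan2(r[1,1],r[0,1])).round(1),"z",r[:,2].round(4),"F",o["contact_force"].round(2),"M",o["wrist_torque"].round(3),"open",o["opening"].round(4),"q",o["q"].round(2));return o
              ^^^^^^^^^^^^
AttributeError: 'float' object has no attribute 'round'
```

```bash
sed -i 's/o\["t"\].round(2)/round(float(o["t"]),2)/; s/o\["opening"\].round(4)/round(float(o["opening"]),4)/' h.py
python3 - <<'E'
from h import *
st();print(rel([.484,-.2134,.16],85.1))
Tp=ctrl.get_image("top");print(atz(Tp,(416,252),.08),atz(Tp,(402,252),.025))
E
```

```text
t 0.25 p [0.2828 0.557  0.2307] yang 63.1 z [-6.e-04 -8.e-04 -1.e+00] F [0.21 0.22 0.26] M [-0.026 -0.01  -0.01 ] open 0.0853 q [ 0.98  0.05  1.61  0.    1.48 -0.12]
(array([-52.82, -59.58,   7.12]), array([-5.000e-02, -2.000e-02, -2.202e+01]))
[ 0.48025908 -0.32039837  0.08      ] [ 0.48310379 -0.30790957  0.025     ]
```

Request:
play_rows([
  [[-0.3,-4,-4.5,0,0,0,-2],[-0.3,-8,-9,0,0,0,-4],[-0.3,-12,-13.5,0,0,0,-6],[-0.3,-16,-18,0,0,0,-8],[-0.3,-20,-22.5,0,0,0,-10],[-0.3,-24,-27,0,0,0,-12],[-0.3,-28,-31.5,0,0,0,-14],[-0.3,-32,-36,1,0,0,-16],[-0.3,-36,-40.5,2,0,0,-18],[-0.3,-40,-45,3,0,0,-20],[-0.3,-44,-49.5,4,0,0,-22],[-0.3,-48,-54,5,0,0,-22],[-0.3,-51,-57.5,6,0,0,-22],[-0.3,-52.8,-59.6,7,0,0,-22],[-0.3,-52.8,-59.6,7,0,0,-22],[-0.3,-52.8,-59.6,7,0,0,-22]],
], newtons=40)

```text
t: 2.3
tool_pos: [0.4837, -0.2128, 0.1614]
tool_rot: [-0.134, -3.138, 0.0]
contact_force: [0.6, -0.6, 0.4]
opening: 0.0555
```

Run:
```python
from h import *
st();print(rel([.484,-.2134,.045],85.1))
for n in("wrist","side"):
    im=ctrl.get_image(n);cv2.imwrite(f"pics/{n}1.png",im["color"][:,:,::-1])
    print(n,proj(im,[.484,-.2134,.092]))
```

```text
t 2.3 p [ 0.4837 -0.2128  0.1614] yang 85.1 z [-4.e-04 -1.e-04 -1.e+00] F [ 0.58 -0.61  0.44] M [-0.009 -0.019 -0.048] open 0.0555 q [-0.56 -0.13  1.91 -0.    1.36 -2.04]
(array([-0.04, -0.06, 11.64]), array([-0.01, -0.02, -0.01]))
wrist [278.55945067 229.78246402]
side [253.85454086 294.12921757]
```

View pics/wrist1.png

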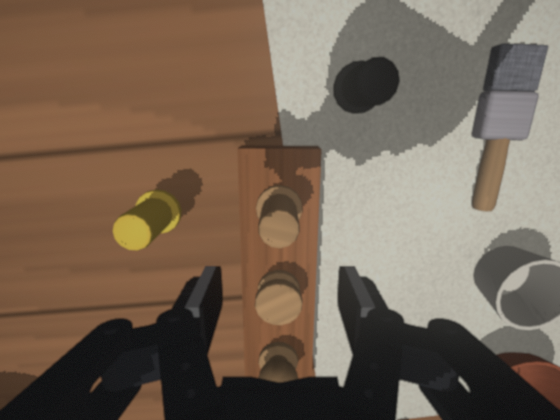

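The wrist view shows the tall head's top at (279,230), and I predicted (278.6,229.8). The opening is clear of the yellow knob at (135,230), so I'll descend and grip.

Request:
play_rows([
  [[-0.3,0,-0.06,2,0,0,0],[-0.3,0,-0.06,4,0,0,0],[-0.3,0,-0.06,6,0,0,0],[-0.3,0,-0.06,8,0,0,0],[-0.3,0,-0.06,10,0,0,0],[-0.3,0,-0.06,11,0,0,0],[-0.3,0,-0.06,11.6,0,0,0],[-0.3,0,-0.06,11.6,0,0,0],[-0.3,0,-0.06,11.6,0,0,0],[1,0,-0.06,11.6,0,0,0],[1,0,-0.06,11.6,0,0,0],[1,0,-0.06,11.6,0,0,0],[1,0,-0.06,11.6,0,0,0],[1,0,-0.06,11.6,0,0,0],[1,0,-0.06,11.6,0,0,0],[1,0,-0.06,11.6,0,0,0],[1,0,-0.06,11.6,0,0,0]],
], newtons=60)

```text
t: 4.53
tool_pos: [0.4845, -0.2135, 0.0467]
tool_rot: [0.133, 3.137, -0.002]
contact_force: [0.1, 0.0, 4.5]
opening: 0.0286
```

Run:
```python
from h import *
st()
for n in("wrist","side"):
    im=ctrl.get_image(n);cv2.imwrite(f"pics/{n}2.png",im["color"][:,:,::-1])
```

```text
t 4.53 p [ 0.4845 -0.2135  0.0467] yang 85.2 z [ 0.0016 -0.0016 -1.    ] F [0.11 0.04 4.55] M [ 0.084 -0.008  0.069] open 0.0286 q [-0.56  0.02  1.98 -0.    1.14 -2.04]
```

View pics/side2.png

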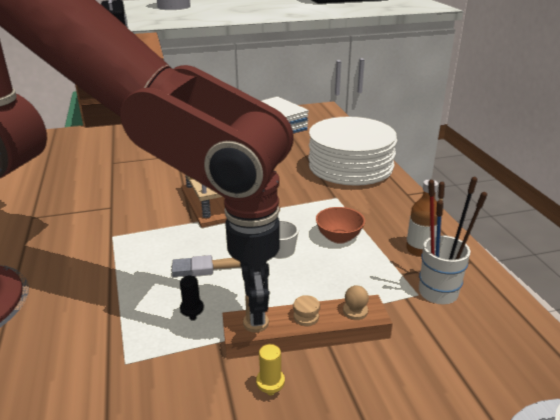

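The grip is on the straight head at side (256,308), with the opening at 28.6 mm. Lifting.

Request:
play_rows([
  [[1,0,0,-1,0,0,0],[1,0,0,-2,0,0,0],[1,0,0,-4,0,0,0],[1,0,0,-6,0,0,0],[1,0,0,-8,0,0,0],[1,0,0,-10,0,0,0],[1,0,0,-12,0,0,0],[1,0,0,-12,0,0,0],[1,0,0,-12,0,0,0]],
])

```text
t: 5.75
tool_pos: [0.484, -0.2131, 0.1661]
tool_rot: [0.133, 3.138, -0.002]
contact_force: [-0.7, -0.5, -0.8]
opening: 0.0289
```

Run:
```python
from h import *
o=st()
for n in("top","side"):
    im=ctrl.get_image(n);c=im["color"][:,:,::-1]
    p=o["tool_pos"];uv=proj(im,p-[0,0,.0147]);tip=proj(im,p-[0,0,.0367]);print(n,uv,tip)
    u,v=uv.astype(int);x0,y0=max(u-60,0),max(v-60,0)
    print(x0,y0);cv2.imwrite(f"pics/{n}3.png",cv2.resize(c[y0:y0+120,x0:x0+120],None,fx=5,fy=5,interpolation=cv2.INTER_CUBIC))
for a in(85,60,40,20):print(a,rel([.5810,.0086,.167],a,o))
```

```text
t 5.75 p [ 0.484  -0.2131  0.1661] yang 85.2 z [ 7.0e-04 -1.1e-03 -1.0e+00] F [-0.7  -0.51 -0.85] M [0.014 0.043 0.024] open 0.0289 q [-0.56 -0.13  1.9  -0.    1.37 -2.04]
top [373.96454136 247.51547843] [371.25770121 248.22690029]
313 187
side [252.53082746 262.16319496] [253.01103668 274.26873566]
192 202
85 (array([-7.79, 22.92, -0.11]), array([-0.06,  0.04,  0.15]))
60 (array([-7.79, 22.92, -0.11]), array([-0.05,  0.06, 25.15]))
40 (array([-7.79, 22.92, -0.11]), array([-4.000e-02,  6.000e-02,  4.515e+01]))
20 (array([-7.79, 22.92, -0.11]), array([-3.000e-02,  7.000e-02,  6.515e+01]))
```

View pics/side3.png

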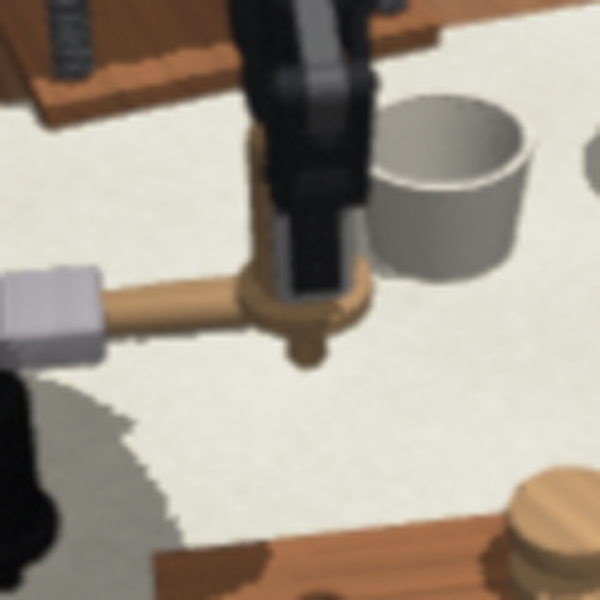

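The stub end is at crop (306,366), i.e. full-image (253,275). I predicted (253,274), so it hangs upright as expected. Next, over the cup and dip.

Request:
play_rows([
  [[1,-0.8,2.3,0,0,0,0],[1,-2,6,0,0,0,0],[1,-3.4,10,0,0,0,0],[1,-4.8,14,0,0,0,0],[1,-6.1,18,0,0,0,0],[1,-7.2,21,0,0,0,0],[1,-7.8,22.9,0,0,0,0],[1,-7.8,22.9,0,0,0,0],[1,-7.8,22.9,0,0,0,0]],
])

```text
t: 6.98
tool_pos: [0.5803, 0.0079, 0.1648]
tool_rot: [-0.134, -3.138, 0.001]
contact_force: [-0.8, -1.2, -0.6]
opening: 0.029
```

Run:
```python
from h import *
o=st()
for n in("side",):
    im=ctrl.get_image(n);c=im["color"][:,:,::-1]
    cv2.imwrite(f"pics/{n}4.png",cv2.resize(c[150:290,210:350],None,fx=4,fy=4,interpolation=cv2.INTER_CUBIC))
    print(proj(im,o["tool_pos"]-[0,0,.0367]),proj(im,[.581,.0086,.05]))
print(rel([.5810,.0086,.0747],85.2,o))
```

```text
t 6.97 p [0.5803 0.0079 0.1648] yang 85.1 z [-1.3e-03 -8.0e-04 -1.0e+00] F [-0.75 -1.23 -0.56] M [-0.014 -0.034 -0.023] open 0.029 q [-0.11 -0.    1.78 -0.    1.36 -1.6 ]
[278.76981958 194.49950508] [279.26832583 229.59837605]
(array([-0.07,  0.08,  9.01]), array([-0.05, -0.07, -0.08]))
```

View pics/side4.png

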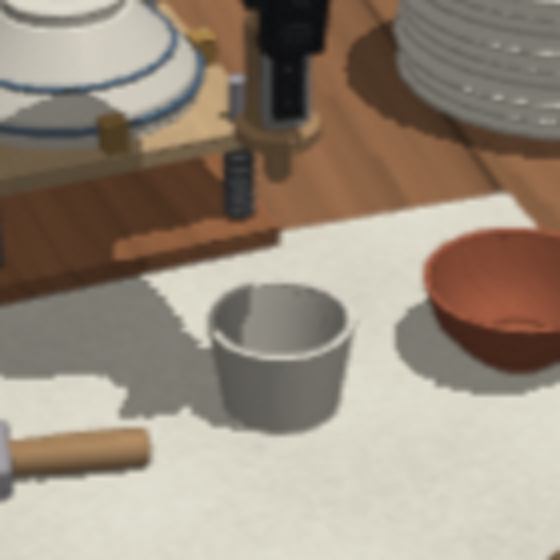

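The stub is above the cup's centre (stub about (279,194), rim centre (279,230)). Dipping.

Request:
play_rows([
  [[1,-0.07,0.08,2,0,0,0],[1,-0.07,0.08,4,0,0,0],[1,-0.07,0.08,6,0,0,0],[1,-0.07,0.08,7.5,0,0,0],[1,-0.07,0.08,8.5,0,0,0],[1,-0.07,0.08,9.1,0,0,0],[1,-0.07,0.08,9.1,0,0,0],[1,-0.07,0.08,9.1,0,0,0],[1,-0.07,0.08,9.1,0,0,0]],
])

```text
t: 8.15
tool_pos: [0.5816, 0.0083, 0.0747]
tool_rot: [0.134, 3.138, -0.001]
contact_force: [0.5, 0.0, 0.1]
opening: 0.0287
```

Run:
```python
from h import *
o=st()
im=ctrl.get_image("side");c=im["color"][:,:,::-1]
cv2.imwrite(f"pics/side5.png",cv2.resize(c[150:290,210:350],None,fx=4,fy=4,interpolation=cv2.INTER_CUBIC))
```

```text
t 8.15 p [0.5816 0.0083 0.0747] yang 85.1 z [ 4.e-04 -9.e-04 -1.e+00] F [0.48 0.04 0.12] M [-0.006 -0.009  0.006] open 0.0287 q [-0.11  0.1   1.84 -0.    1.2  -1.6 ]
```

View pics/side5.png

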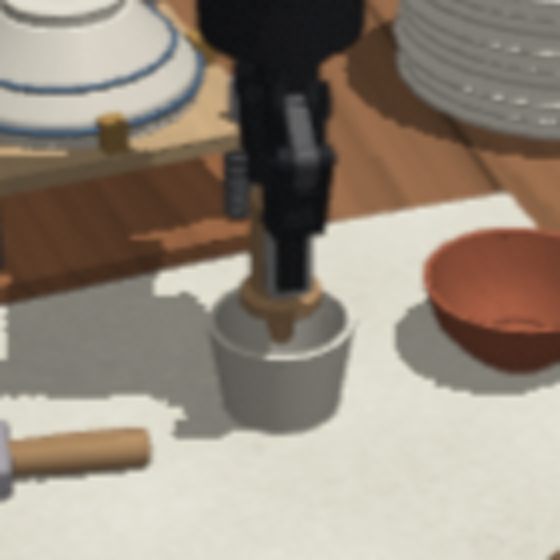

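The stub end is inside the cup without contact, about 12 mm below the rim. Now up 13 cm, then across to the lid.

Request:
play_rows([
  [[1,0,0,-2,0,0,0],[1,0,0,-5,0,0,0],[1,0,0,-8,0,0,0],[1,0,0,-11,0,0,0],[1,0,0,-13,0,0,0],[1,0,0,-13,0,0,0]],
])

```text
t: 8.95
tool_pos: [0.5828, 0.0083, 0.2076]
tool_rot: [0.134, 3.134, -0.002]
contact_force: [0.4, -0.1, -0.4]
opening: 0.0286
```

Run:
```python
from h import *
o=st()
print(rel([.5180,.2276,.2047],85.1,o))
```

```text
t 8.95 p [0.5828 0.0083 0.2076] yang 85.1 z [ 0.0051 -0.0014 -1.    ] F [ 0.4  -0.15 -0.44] M [-0.012 -0.028  0.045] open 0.0286 q [-0.11 -0.03  1.74 -0.    1.43 -1.6 ]
(array([ 8.33, 21.29,  0.23]), array([-0.06,  0.3 , -0.01]))
```

Request:
play_rows([
  [[1,0.8,2,0.05,0,0.3,0],[1,2.3,6,0.1,0,0.3,0],[1,3.9,10,0.1,0,0.3,0],[1,5.5,14,0.2,0,0.3,0],[1,7,18,0.2,0,0.3,0],[1,8,20.5,0.2,0,0.3,0],[1,8.3,21.3,0.2,0,0.3,0],[1,8.3,21.3,0.2,0,0.3,0],[1,8.3,21.3,0.2,0,0.3,0],[1,8.3,21.3,0.2,0,0.3,0]],
])

```text
t: 10.2
tool_pos: [0.5186, 0.2268, 0.2049]
tool_rot: [-0.137, -3.139, 0.002]
contact_force: [-0.2, 0.1, -0.5]
opening: 0.0285
```

Run:
```python
from h import *
o=st();p=o["tool_pos"]
for n,x,y in(("side",160,80),("wrist",0,0)):
    im=ctrl.get_image(n);c=im["color"][:,:,::-1]
    print(n,proj(im,p-[0,0,.0367]),proj(im,p-[0,0,.0147]),proj(im,[.518,.2276,.135]))
    cv2.imwrite(f"pics/{n}6.png",cv2.resize(c[y:y+130,x:x+130],None,fx=4.6,fy=4.6,interpolation=cv2.INTER_CUBIC) if n=="side" else c)
```

```text
t 10.2 p [0.5186 0.2268 0.2049] yang 85.0 z [-1.0e-04 -1.2e-03 -1.0e+00] F [-0.18  0.12 -0.55] M [-0.039  0.009  0.01 ] open 0.0285 q [ 0.28 -0.07  1.78 -0.    1.43 -1.2 ]
side [224.62016744 132.79321021] [224.0018259  123.06152272] [225.18466845 147.00758399]
wrist [279.41591041 247.61646003] [279.42614333 263.7029109 ] [280.47892643 228.03711101]
```

View pics/side6.png

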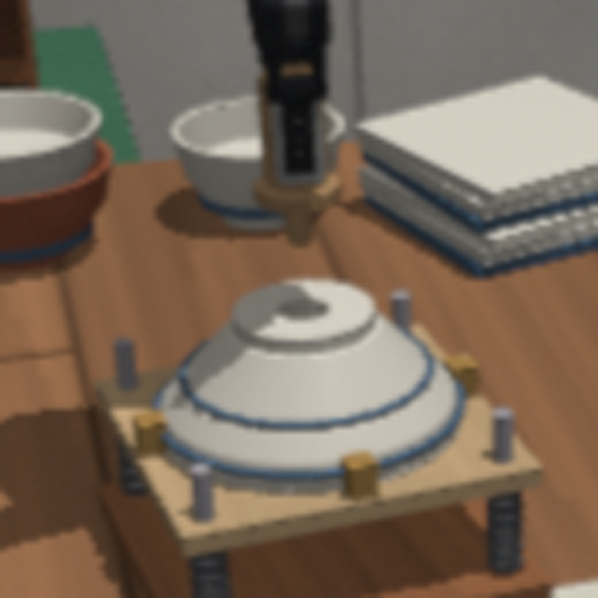

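View pics/wrist6.png

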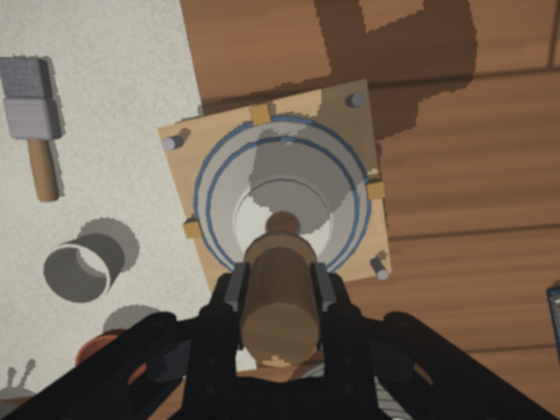

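The side view shows the stub end at crop (303,242), directly over the hole at (303,308). In the wrist view the hole is at column 281, against the knob axis at 280. Lowering the stub into the hole, short of contact.

Request:
play_rows([
  [[1,0.05,0.08,1,0,0,0],[1,0.05,0.08,2,0,0,0],[1,0.05,0.08,3,0,0,0],[1,0.05,0.08,4,0,0,0],[1,0.05,0.08,4.6,0,0,0],[1,0.05,0.08,4.6,0,0,0],[1,0.05,0.08,4.6,0,0,0]],
])

```text
t: 11.18
tool_pos: [0.5184, 0.2279, 0.1595]
tool_rot: [0.136, 3.138, -0.001]
contact_force: [0.3, 0.4, -1.3]
opening: 0.0287
```

Run:
```python
from h import *
o=st();p=o["tool_pos"]
for n,x,y in(("side",160,80),("wrist",0,0)):
    im=ctrl.get_image(n);c=im["color"][:,:,::-1]
    cv2.imwrite(f"pics/{n}7.png",cv2.resize(c[y:y+130,x:x+130],None,fx=4.6,fy=4.6,interpolation=cv2.INTER_CUBIC) if n=="side" else c)
print(rel([.518,.2276,.1497],85,o))
```

```text
t 11.18 p [0.5184 0.2279 0.1595] yang 85.0 z [ 7.e-04 -8.e-04 -1.e+00] F [ 0.28  0.43 -1.29] M [ 0.04   0.043 -0.011] open 0.0287 q [ 0.28 -0.03  1.82 -0.    1.35 -1.2 ]
(array([ 0.04, -0.03,  0.98]), array([-0.04,  0.05,  0.03]))
```

View pics/side7.png

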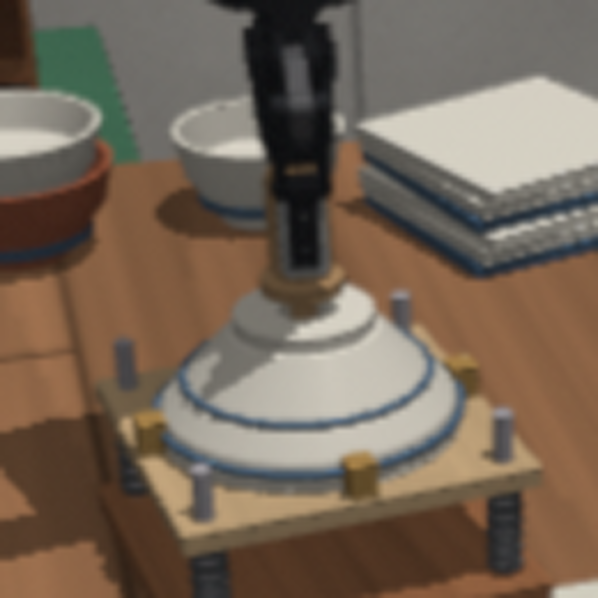

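The stub is in the hole with no side force. Now a slow press, stopping first short of target.

Request:
play_rows([
  [[1,0.02,0,0.4,0,0,0],[1,0.02,0,0.7,0,0,0],[1,0.02,0,0.9,0,0,0],[1,0.02,0,1.0,0,0,0],[1,0.02,0,1.1,0,0,0],[1,0.02,0,1.3,0,0,0],[1,0.02,0,1.5,0,0,0],[1,0.02,0,1.7,0,0,0],[1,0.02,0,1.9,0,0,0],[1,0.02,0,2.0,0,0,0],[1,0.02,0,2.0,0,0,0],[1,0.02,0,2.0,0,0,0],[1,0.02,0,2.0,0,0,0]],
])

```text
t: 12.9
tool_pos: [0.5185, 0.2279, 0.1405]
tool_rot: [0.136, 3.137, -0.001]
contact_force: [-4.2, -1.3, 6.4]
opening: 0.029
```

Run:
```python
from h import *
o=st()
im=ctrl.get_image("side");c=im["color"][:,:,::-1];x,y=160,80
cv2.imwrite("pics/side8.png",cv2.resize(c[y:y+130,x:x+130],None,fx=4.6,fy=4.6,interpolation=cv2.INTER_CUBIC))
for i in range(4):
    ctrl.get_image("top");print(ctrl.get_obs()["contact_force"].round(2),ctrl.get_obs()["tool_pos"].round(4))
```

```text
t 12.9 p [0.5185 0.2279 0.1405] yang 85.0 z [ 1.3e-03 -7.0e-04 -1.0e+00] F [-4.2  -1.26  6.44] M [-0.24   0.69   0.035] open 0.029 q [ 0.28 -0.01  1.84 -0.    1.32 -1.2 ]
[-4.32 -1.21  7.34] [0.5185 0.2279 0.1405]
[-3.87 -1.91  7.83] [0.5185 0.2279 0.1405]
[-3.43 -0.61  6.92] [0.5185 0.2279 0.1405]
[-4.22 -1.8   7.65] [0.5185 0.2279 0.1405]
```

View pics/side8.png

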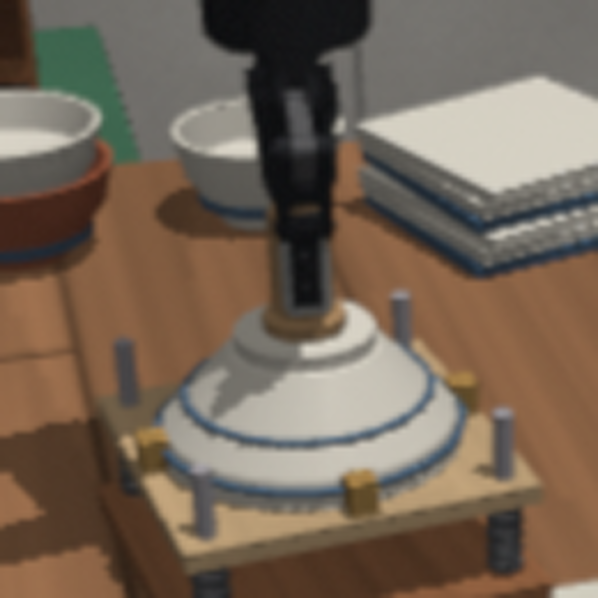

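Seated, pushing about 7.4 N, with a side force of about 4 N in x. I'll press on to about 10 N and relieve the side load a little.

Request:
play_rows([
  [[1,0.02,-0.01,0.1,0,0,0],[1,0.04,-0.01,0.2,0,0,0],[1,0.05,-0.02,0.3,0,0,0],[1,0.05,-0.02,0.4,0,0,0],[1,0.05,-0.02,0.45,0,0,0],[1,0.05,-0.02,0.45,0,0,0],[1,0.05,-0.02,0.45,0,0,0]],
])

```text
t: 14.02
tool_pos: [0.5184, 0.2279, 0.1374]
tool_rot: [0.136, 3.136, -0.0]
contact_force: [-4.1, -1.3, 9.2]
opening: 0.0288
```

Run:
```python
from h import *
o=st()
im=ctrl.get_image("side");c=im["color"][:,:,::-1];x,y=190,110
cv2.imwrite("pics/side9.png",cv2.resize(c[y:y+80,x:x+80],None,fx=7.5,fy=7.5,interpolation=cv2.INTER_CUBIC))
cv2.imwrite("pics/wrist9.png",ctrl.get_image("wrist")["color"][:,:,::-1])
for i in range(4):
    ctrl.get_image("top");print(ctrl.get_obs()["contact_force"].round(2),ctrl.get_obs()["tool_pos"].round(4))
```

```text
t 14.03 p [0.5184 0.2279 0.1374] yang 85.0 z [ 2.4e-03 -4.0e-04 -1.0e+00] F [-4.1  -1.25  9.16] M [-0.253  0.695 -0.012] open 0.0288 q [ 0.28 -0.01  1.84 -0.    1.31 -1.2 ]
[-4.22 -0.66  8.56] [0.5184 0.2279 0.1374]
[-3.92 -1.23  7.79] [0.5184 0.2279 0.1374]
[-4.05 -1.73  8.18] [0.5185 0.2279 0.1374]
[-4.49 -1.12  8.  ] [0.5184 0.2279 0.1374]
```

View pics/side9.png

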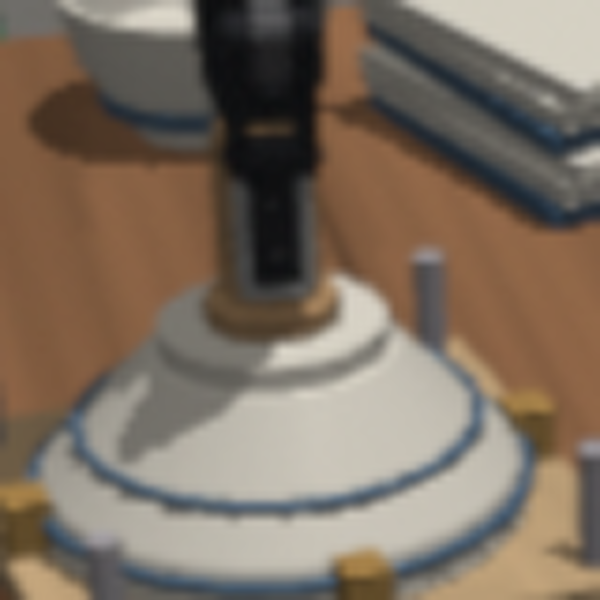

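View pics/wrist9.png

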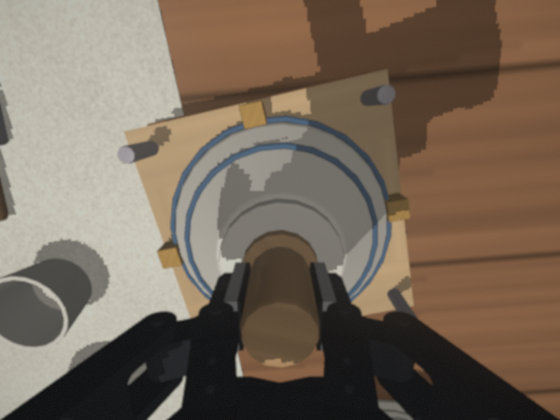

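The push is about 8.3 N and steady, with the flange visually flat on the lid. The tool leans 0.14° and side force remains. I'll correct the lean slightly and press about 1.5 mm deeper.

Request:
play_rows([
  [[1,0.03,-0.01,0.18,0,0.08,0],[1,0.06,-0.02,0.22,0,0.16,0],[1,0.09,-0.03,0.26,0,0.25,0],[1,0.1,-0.03,0.3,0,0.25,0],[1,0.1,-0.03,0.3,0,0.25,0],[1,0.1,-0.03,0.3,0,0.25,0],[1,0.1,-0.03,0.3,0,0.25,0]],
])

```text
t: 15.2
tool_pos: [0.5184, 0.2279, 0.1362]
tool_rot: [0.136, 3.138, 0.001]
contact_force: [-2.9, -1.7, 9.0]
opening: 0.0286
```

Run:
```python
from h import *
o=st()
f=[]
for i in range(8):
    ctrl.get_image("top");f.append(ctrl.get_obs()["contact_force"])
print(np.mean(f,0),np.std(f,0));st()
```

```text
t 15.2 p [0.5184 0.2279 0.1362] yang 85.0 z [ 5.e-04  4.e-04 -1.e+00] F [-2.91 -1.68  8.97] M [-0.26   0.545 -0.04 ] open 0.0286 q [ 0.28 -0.01  1.84  0.    1.31 -1.2 ]
[-3.50729135 -1.19749024  9.4031097 ] [0.39890923 0.58940229 0.16393654]
t 15.6 p [0.5184 0.2279 0.1362] yang 85.0 z [ 6.e-04  4.e-04 -1.e+00] F [-3.13 -1.93  9.57] M [-0.334  0.543 -0.013] open 0.0286 q [ 0.28 -0.01  1.84  0.    1.31 -1.2 ]
```

Request:
play_rows([
  [[1,0.1,-0.03,0.18,0,0.1,0],[1,0.13,-0.04,0.2,0,0.1,0],[1,0.16,-0.05,0.22,0,0.1,0],[1,0.2,-0.06,0.24,0,0.1,0],[1,0.2,-0.06,0.24,0,0.1,0],[1,0.2,-0.06,0.24,0,0.1,0],[1,0.2,-0.06,0.24,0,0.1,0],[1,0.2,-0.06,0.24,0,0.1,0]],
])

```text
t: 16.6
tool_pos: [0.5184, 0.2279, 0.1363]
tool_rot: [0.136, 3.135, 0.003]
contact_force: [-0.9, -1.6, 8.4]
opening: 0.0289
```

Run:
```python
from h import *
f=[]
for i in range(8):
    im=ctrl.get_image("side");f.append(ctrl.get_obs()["contact_force"])
print(np.mean(f,0),np.std(f,0));st()
c=im["color"][:,:,::-1];x,y=190,110
cv2.imwrite("pics/side10.png",cv2.resize(c[y:y+80,x:x+80],None,fx=7.5,fy=7.5,interpolation=cv2.INTER_CUBIC))
cv2.imwrite("pics/side10f.png",c)
```

```text
[-0.97596245 -0.6003431   8.98313241] [0.62117375 0.3461933  0.55055144]
t 17.0 p [0.5184 0.2279 0.1363] yang 85.0 z [ 0.0041  0.0017 -1.    ] F [-1.53 -0.46  8.91] M [-0.256  0.201  0.004] open 0.0287 q [ 0.28 -0.01  1.84  0.    1.31 -1.2 ]
```

View pics/side10.png

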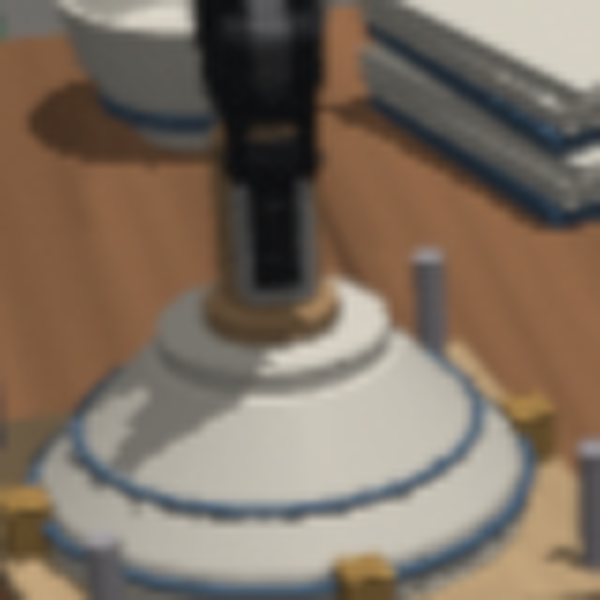

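View pics/side10f.png

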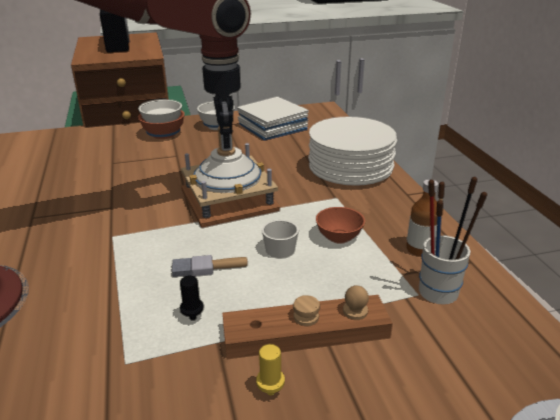

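The side force is down to about 1 N, with a push of about 9 N. One small nudge toward 10 N, then an independent check of plate travel from the image.

Request:
play_rows([
  [[1,0.2,-0.06,0.26,0,0.2,0],[1,0.2,-0.06,0.29,0,0.3,0],[1,0.2,-0.06,0.32,0,0.3,0],[1,0.2,-0.06,0.35,0,0.3,0],[1,0.2,-0.06,0.35,0,0.3,0],[1,0.2,-0.06,0.35,0,0.3,0],[1,0.2,-0.06,0.35,0,0.3,0],[1,0.2,-0.06,0.35,0,0.3,0]],
])

```text
t: 18.0
tool_pos: [0.5184, 0.2279, 0.1353]
tool_rot: [0.136, 3.135, 0.005]
contact_force: [-1.0, 0.2, 9.4]
opening: 0.0288
```

Run:
```python
from h import *
f=[]
for i in range(8):
    im=ctrl.get_image("side");f.append(ctrl.get_obs()["contact_force"])
print(np.mean(f,0),np.std(f,0));st()
c=im["color"][:,:,::-1];cv2.imwrite("pics/side11.png",c)
a=cv2.cvtColor(cv2.imread("pics/side0.png"),6).astype(np.float32);b=cv2.cvtColor(np.ascontiguousarray(c),6).astype(np.float32)
# lid lower-front region incl. blue bands, right half (unshadowed)
x0,y0,x1,y1=222,166,262,190
W=np.eye(2,3,dtype=np.float32);tpl=a[y0:y1,x0:x1];W[:,2]=[x0,y0+5]
cc,W=cv2.findTransformECC(tpl,b,W,cv2.MOTION_TRANSLATION,(3,200,1e-6),None,1)
s=np.array([W[0,2]-x0,W[1,2]-y0]);P=np.array([.50,.17,.095])
for d in(.010,.012,.014,.016):print(d,proj(im,P-[0,0,d])-proj(im,P))
print("shift",s,cc)
```

```text
[-1.19649315 -0.76844927  9.82140519] [0.45623275 0.54790236 0.44695354]
t 18.4 p [0.5184 0.2279 0.1353] yang 85.0 z [ 0.004   0.0031 -1.    ] F [-1.33  0.14 10.04] M [-0.323  0.219 -0.011] open 0.0287 q [ 0.28 -0.01  1.84  0.    1.31 -1.2 ]
0.01 [0.29036708 4.20853866]
0.012 [0.34811872 5.04558269]
0.014 [0.4057638  5.88108219]
0.016 [0.46330261 6.71504143]
shift [0.19462585 6.008972  ] 0.9930274299583821
```

The three readings agree: force 9.8 N, plate travel about 14.3 mm from the image (10.1 N), and TCP depth 14.4 mm. Handing in.

Run:
```python
from h import *
print(ctrl.finish_job());st()
```

```text
the job is handed in; nothing more can be done
None
the job is handed in; nothing more can be done
```

I took the tall wooden knob from the rack hole nearest the robot and dipped its stub about 12 mm below the cup rim without touching the cup. I then put the stub into the lid hole and pressed straight down. I handed the job in at about 18.4 s, still gripping and pressing.

**Last checks**
- **Push:** the force read 9.8 ± 0.5 N. Image matching gave about 14.3 mm of plate travel (about 10.1 N), and the TCP height gave 14.4 mm; these agree.
- **Uprightness:** the tool leaned about 0.3°. The flange looked flat on the lid in the last close crop, taken about 1 mm of travel before the end.
- **Side load:** it reached about 4 N early in the press; I trimmed it to about 1.4 N, and that much was left at hand-in.
- **Other objects:** the other knobs, both look-alikes, the cup, the brush and the bowl looked unmoved in the last full side view I viewed, taken before the final nudge.

After hand-in the robot gave no further readings, so I could not check the final second.

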